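# Hang a parts bin on the bench rail with a gated S-hook

### The job

Take the steel S-hook out of its grey holder by the orange tab, bring its upper curl onto the bar of the rail stand somewhere near the middle and press it down past the brass spring gate until the bar is home in the top of the curl and the gate has snapped shut behind it; then let go. Next lift the wire hanger with the parts bin by its red grip and hang its bail in the open lower curl, red grip towards the robot, so that the bin hangs free, level and still. The bar is only held by hand clamps set at an unmeasured height, so feel for it and never load it with more than about 2 kg, keep the bin upright so that the pins do not spill, and leave the other things on the bench where they are.

Things in the scene. Friction and masses are not known exactly. Their poses are not given: they have to be found in the camera images.
- rail_stand: Fixed stand: two aluminium posts (303 mm tall) 330 mm apart on black feet. Origin on the bench midway between the posts; y along the bar, -x its front (robot's side). Steel bar, 10 mm thick, along y straight above the origin (x = 0), in two black clamps set by hand: its centre is 206 to 262 mm up, height NOT reported: feel for it (or look). It must never see more than 20 N.
- s_hook: S-hook, 8 mm steel rod, 0.12 kg, 139 x 38 mm, in its own x-z plane, z up, x away from the robot. Origin: where the bar's centre is when home in the top of the upper curl. Rod centre line x, z in mm: upper tip (15,-22), (15,-6), half circle over the top to (-15,-6), (-15,-39), diagonal to (15,-59), (15,-73), half circle under (0,-73), lower tip (-15,-69). On the bar it swings freely.
- hook_tab (a point): Middle of the orange tab on top of the S-hook, 34 mm above the hook's origin: grip here, across the 10 mm (y). The tab is 22 x 10 x 36 mm and spans 11 to 47 mm above the origin; keep the fingertips more than 12 mm above the origin so that they clear the bar. In its holder the hook stands upright with about 1 mm of play, origin 100 mm above the bench.
- hook_foot (a point): Lowest point of the S-hook (underside of the lower curl), hook x = 0, z = -92 mm. Lowered gently on the bar from above, it tells the bar's height: the bar's centre is then 5 mm below this point.
- hook_tip (a point): Lowest point of the upper curl's tip, hook x = 15, z = -26 mm. The upper curl opens to +x (away from the robot) below this point: with the hook in front of the bar and moved to +x, the bar goes in under the tip.
- hook_mouth (a point): Hook x = 1.5, z = -37 mm: where the bar's centre must be (play 3 mm up or down, 3 mm to and fro) after it has gone in under the tip, above the diagonal and below the gate. From here the hook is pressed straight down 37 mm, so that the bar passes the gate and comes home at the hook's origin.
- hook_curl (a point): Hook z = -81 mm: where the centre of the 6 mm bail wire lies when at rest in the bottom of the lower curl. This curl has no gate and opens to -x (towards the robot) above its tip; the rod end of that tip is at hook x = -15, z = -65 mm. Unloaded the hook may hang up to 12 degrees off upright. Bring the wire in over the tip at about z = -59, x = -9, then down, then to x = 0.
- hook_gate (a joint): Opening angle of the gate in the upper curl, rad: 0 shut, 1.55 wide open. A brass wire 4 mm thick, 21 mm long, hinged at hook x = -10, z = -26.5 mm; shut it lies level across the mouth up to the tip. It opens only inwards (up, towards the shank) against a spring: the bar needs about 5 N to pass and is past it once within about 1 mm of home; it then snaps shut and locks the hook.
- gate_arm: The brass gate itself; origin on its hinge, x along the wire to its free end. When the job is done the gate does not touch the bar: a hook that stands with its gate on the bar is not home.
- hook_holder: Fixed grey holder of the S-hook: foot 86 x 64 mm, upright pocket 57 x 27 mm, 70 mm tall, open at the top. Origin on the bench under its centre, x as the hook's x. Pull the hook straight up; it is clear after 65 mm.
- hanging_bin: Black parts bin (115 x 79 x 53 mm) with pins, fixed in a steel wire hanger, 0.15 to 0.27 kg in all. Origin at the centre of its underside, z up, -x its front (red grip, towards the robot). The bail is an upright 6 mm wire hoop over the bin in the plane x = -7 mm, legs at y = +-42.5 mm. It hangs nearly level from the middle of the bail. It stands on the bench.
- bail_mid (a point): Middle of the bail's level top piece (wire centre), which runs along y from -20 to 20 mm, 101 mm above the underside and 42 mm above the bin's rim.
- bin_grip (a point): Grip point of the red grip plate in front of the bin, 34 x 10 x 34 mm (x, y, z), to be gripped across its 10 mm (y); 76 mm in front of the bail, 34 mm above the underside (the plate spans 14 to 48 mm).
- board_carrier: Black carrier with four boards, 215 x 190 x 15 mm, flat in front of or under the rail; bystander.
- multimeter: Grey hand multimeter, 182 x 88 x 56 mm; bystander on the left.
- nut_bin: Black parts bin with nuts, 115 x 79 x 53 mm, no hanger; bystander at the back left.
- tape_amber: Roll of amber tape, 72 mm wide, 19 mm tall; bystander at the back right.
- probe_tin: Round white tin, 60 mm wide, 22 mm tall; bystander on the right.
- screwdriver: Small blue screwdriver, 156 mm long; bystander on the right.
- spare_board: Small green circuit board, 85 x 72 x 12 mm, flat left of the carrier; bystander.

How it is judged (in metres and radians):
On the way, in this order (a step that is already met when the one before it is completed fails the run):
1. the bar is being pressed in through the gate: the gate is pushed wide open while the hook bears on the bar (value of joint hook_gate above 0.7 rad and contact force between gate_arm and rail_stand above 0.3 N).
2. the bare hook hangs on the bar by its upper curl, gate shut below the bar, let go (value of joint hook_gate below 0.12 rad and contact force between gate_arm and rail_stand below 0.05 N and contact force between s_hook and rail_stand above 0.5 N and contact force between s_hook and the fingers below 0.05 N and z of s_hook in the frame of rail_stand above 0.2 m and contact force between s_hook and hanging_bin below 0.05 N), for 0.2 s.
At the end, for the whole second after the job is handed in: S-hook on the bar by its upper curl, under 70 mm from the middle, gate shut (0.12 rad) and clear of the bar; bin hanging from the lower curl alone (bail under 12 mm from the curl's bottom), tilt under 0.2 rad, red grip in front, clear of bench and stand, all at rest (40 mm/s) (value of joint hook_gate below 0.12 rad and contact force between each of gate_arm, hanging_bin and rail_stand below 0.05 N and contact force between s_hook and rail_stand above 1.5 N and contact force between s_hook and hanging_bin above 0.8 N and z of s_hook in the frame of rail_stand above 0.2 m and y of s_hook in the frame of rail_stand between -0.07 and 0.07 m and distance between bail_mid and hook_curl below 0.012 m and angle between hanging_bin's own z axis and vertical below 0.2 rad and height (world z) of hanging_bin above 0.015 m and x of bin_grip in the frame of rail_stand below -0.05 m and linear speed of each of hanging_bin, s_hook below 0.04 m/s); the robot touches nothing.
It fails at once if the bar is loaded with more than 20 N by hook or bin (contact force between any of s_hook, hanging_bin and rail_stand above 20 N).
It fails at once if the robot itself pushes on the stand with more than 20 N (contact force between any of the fingers, the arm and rail_stand above 20 N).
It fails at once if the bin is tipped by more than 0.6 rad: its pins spill (angle between hanging_bin's own z axis and vertical above 0.6 rad).
It fails at once if another thing on the bench is moved by more than 30 mm (distance of any of board_carrier, multimeter, nut_bin, tape_amber, probe_tin, screwdriver, spare_board from where it was at the start of the episode above 0.03 m).
It also fails if it takes over 72 s, if anything falls off the work surface, if the arm or the gripper's body presses on something with over 40 N, if the wrist force passes 120 N, or if a joint passes its speed limit or range.

### The arm

A 6-joint arm with a two-finger parallel gripper is mounted at the origin on a cart in front of the work surface, level with it; the furniture and walls round the work are solid. World frame = base frame: x ahead of the robot, y to its left, z up, the work surface at z = 0. Lengths are in mm, angles in rad, forces in N, time in s.
With the tool pointing down it reaches from about 300 to 775 mm from the base axis. Payload 14.6 kg.
Tool frame: the origin (TCP) lies at the very end of the fingers, on their centre line; the grasp point (between the pads) lies 19 mm behind it; z points along the fingers, y is the line along which they close (so a half turn about z gives the same grasp; the last joint's range is limited). The gripper opens to 94 mm and grips with 3 to 60 N. Pads are 16 mm wide; open, the fingers measure 119 mm over their backs; the gripper's body (75 mm by 177 mm) begins 78 mm behind the grasp point.
Start: joints at [-1.194, 0.3, 1.521, -0, 1.321, -0.067], TCP at [236.148, -496.712, 174.046] pointing down, gripper open.
Joint ranges: [-3.03, 3.03], [-0.79, 2.21], [0.23, 2.52], [-1.04, 4.18], [0, 3.07], [-2.55, 2.55]. Speed limits (rad/s): [2.22, 2.22, 2.57, 3.14, 3.14, 3.14].

### API

Orientations are given as [roll, pitch, yaw] about the fixed x, y, z axes, in that order (R = Rz(yaw) Ry(pitch) Rx(roll)).
In Python, from cell import manip, optics gives the robot as it stands.
- The arm moves only by the shell command python3 -m crank 'ROWS' [FORCE]. ROWS is JSON, a list of rows, each a list of 7 numbers: the opening in per cent of the stroke, from 0 (shut) to 100 (fully open), then the shift along the tool's x, y, z in mm, then the turn, a rotation vector about the tool's x, y, z in rad. A call has 1 to 10 rows; each row is the pose to reach, as a shift and turn from the pose commanded when the call began, along the tool's axes at that moment; what a row does not reach only later rows make up. A row lasts 1/10 s, in which the tool goes at most 50 mm and 8.59 degrees, less where a joint would pass 70% of its speed; a pose out of reach is approached as far as the arm can. A call with a gripper value outside its range is refused whole. The fingers move at their own pace and stop on an object; FORCE is the grip in N (left out, the last holds). Time passes only in rows, so rows that repeat a pose let the fingers close. It gives the time, the measured TCP pose, the force, the opening and the grip force at its end, in the units of the state.
- manip.read_state(): the state, without advancing time (a new reading comes with each control period).
- optics.camera(name): name is "scene" or "top"; returns (picture, depth): 384x512x3 uint8, red, green, blue; 384x512 float32, mm along the optical axis (not along the pixel's ray), 0 where there is no reading.
- optics.calibration(name): a dict with "camera_matrix" (3x3 intrinsics, pixels), "k1" (the pictures are not rectified: a ray, as slopes to the right and down, at radius r is drawn at 1 + k1 r^2 times it, then the intrinsics apply), "R" (3x3) and "t" (3): a world point X has camera coordinates R X + t. Camera axes: x right, y down, z forward; pixel columns grow to the right and rows downward; lengths in mm; the calibration is good to about 2 mm. A picture is of the moment at which its call begins. calibration takes no time and is no camera call.
- manip.sign_off(): hands the job in; it is judged then, once.
The state is a dict: "clock": time; "joints": joint angles; "qd": joint speeds; "effort": joint torques, N m; "eef_pos": TCP position; "eef_rot": TCP orientation; "wrist_force": force on the tool from outside, world axes, zero at the start; "moment": the same for the moment, N m; "finger_gap": finger opening in mm; "finger_force": force on a finger pad.
Only numpy, scipy, OpenCV 4.12 (cv2) and the standard library are available. Lean on these libraries where they do the work, as an engineer would, in place of code of your own. Each camera call takes 0.05 s, during which the arm holds its last target. There are 200 camera calls.

## Working session

There is one attempt and no reset: what is moved stays moved. The work goes in short steps, Python scripts to look and compute and a shell command to move; the robot and the scene stay as the last step left them, time stands still between calls to the robot, and variables do not carry over. Pictures are saved under pics/ and viewed, at most 13 in all, crops included, and the job is handed in when it is done.

```bash
ls; mkdir -p pics
python3 - <<'E'
from cell import manip, optics
import cv2,numpy as np
print(manip.read_state())
for n in("scene","top"):
    p,d=optics.camera(n); cv2.imwrite(f"pics/{n}0.png",p[:,:,::-1]); np.savez(f"pics/{n}0.npz",p=p,d=d)
    c=optics.calibration(n); print(n,c)
E
```

```text
pics
{'clock': 0.0, 'joints': array([-1.19362326e+00,  3.00471771e-01,  1.52156560e+00,  1.21898170e-05,
        1.32075318e+00, -6.66236468e-02]), 'qd': array([ 3.31595308e-04,  1.81592561e-03,  1.86663423e-03,  1.64865050e-03,
        6.18942231e-05, -9.30662226e-04]), 'effort': array([-8.33677841e-04, -5.31810486e+01, -3.52738130e+01,  7.07760570e-02,
        2.44419387e-02, -1.21148064e-04]), 'eef_pos': array([ 236.02933457, -496.43840318,  173.49254895]), 'eef_rot': array([-3.14039820e+00, -9.15303588e-05,  4.43793636e-01]), 'wrist_force': array([-0.18350776, -0.23899393, -0.38930894]), 'moment': array([-0.01711143,  0.02963065, -0.02697319]), 'finger_force': 0.0, 'finger_gap': 94.32087012688277}
scene {'camera_matrix': array([[453.40583659,   0.        , 247.96794   ],
       [  0.        , 453.40583659, 201.50001212],
       [  0.        ,   0.        ,   1.        ]]), 'k1': -0.16342139375495277, 'R': array([[-0.85704922, -0.51487324, -0.01929212],
       [-0.38918895,  0.67146592, -0.63060723],
       [ 0.33763679, -0.53295315, -0.77586232]]), 't': array([ 426.96685712,  236.18048741, 1894.62448492])}
top {'camera_matrix': array([[354.36751072,   0.        , 257.12671643],
       [  0.        , 354.36751072, 193.54103068],
       [  0.        ,   0.        ,   1.        ]]), 'k1': -0.010113395216476539, 'R': array([[-0.01152539, -0.99973231,  0.02006196],
       [-0.99634191,  0.0097827 , -0.08489459],
       [ 0.0846756 , -0.02096701, -0.99618795]]), 't': array([  22.50858029,  493.90677376, 1264.72341246])}
```

View pics/scene0.png

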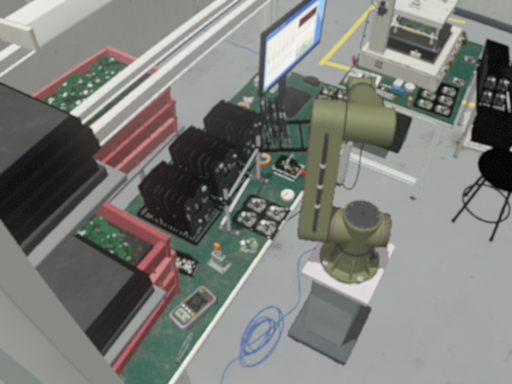

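View pics/top0.png

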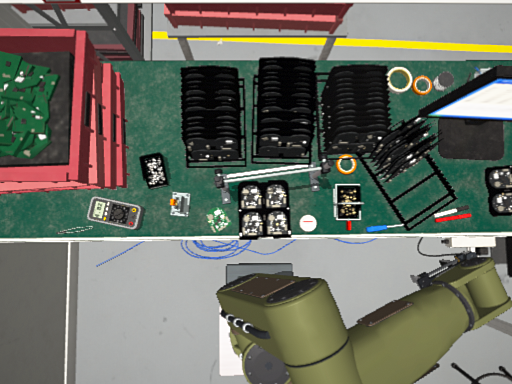

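The scene view shows the rail at about (240,185), the holder with its orange tab at (217,248) and the hanging bin at (288,168). In the top view the bar runs from (220,178) to (325,168), the tab is at (174,202), the hanging bin at (348,202) and its red grip at (349,225). I'll enlarge both to measure.

```bash
cat > h.py <<'E'
import numpy as np, cv2
from cell import manip, optics
def rays(n,uv):
    c=optics.calibration(n);K=c["camera_matrix"];uv=np.atleast_2d(np.float64(uv))
    k=cv2.undistortPoints(uv[:,None],K,np.array([c["k1"],0,0,0,0.]))[:,0]
    d=np.c_[k,np.ones(len(k))]@c["R"]; return -c["R"].T@c["t"],d
def onz(n,uv,z):
    o,d=rays(n,uv); return o+d*((z-o[2])/d[:,2])[:,None]
def dep(n,uv,D):
    o,d=rays(n,uv); return o+d*np.array([[D[int(round(v)),int(round(u))]] for u,v in np.atleast_2d(uv)])
def tri(uva,uvb):
    a,da=rays("top",uva);b,db=rays("scene",uvb);da=da[0];db=db[0]
    s=np.linalg.lstsq(np.c_[da,-db],b-a,rcond=None)[0]
    p,q=a+s[0]*da,b+s[1]*db; return (p+q)/2,np.linalg.norm(p-q)
def proj(n,X):
    c=optics.calibration(n);x=np.atleast_2d(X)@c["R"].T+c["t"];s=x[:,:2]/x[:,2:]
    s=s*(1+c["k1"]*(s**2).sum(1,keepdims=True));return s*c["camera_matrix"][0,0]+c["camera_matrix"][:2,2]
def blobs(p,name,roi):
    h=cv2.cvtColor(p,cv2.COLOR_RGB2HSV);lo,hi={"orange":((8,170,120),(20,255,255)),"red":((0,170,90),(5,255,255))}[name]
    m=cv2.inRange(h,lo,hi);k=np.zeros_like(m);x0,y0,x1,y1=roi;k[y0:y1,x0:x1]=m[y0:y1,x0:x1]
    n,_,s,c=cv2.connectedComponentsWithStats(k);return [(s[i].tolist(),c[i].round(1).tolist()) for i in range(1,n) if s[i][4]>3]
E
python3 - <<'E'
from h import *
T=np.load("pics/top0.npz");S=np.load("pics/scene0.npz")
print("top",blobs(T["p"],"orange",(165,190,195,220)),blobs(T["p"],"red",(335,180,365,240)))
print("scene",blobs(S["p"],"orange",(205,235,235,265)),blobs(S["p"],"red",(265,150,310,190)))
a=cv2.resize(T["p"][155:245,150:375],None,fx=3.5,fy=3.5,interpolation=2);b=cv2.resize(S["p"][140:280,190:320],None,fx=4.2,fy=4.2,interpolation=2)
cv2.imwrite("pics/tc.png",a[:,:,::-1]);cv2.imwrite("pics/sc.png",b[:,:,::-1])
E
```

```text
top [([170, 199, 6, 6, 21], [172.3, 202.0])] [([346, 221, 5, 9, 37], [348.4, 224.9])]
scene [([216, 245, 3, 4, 7], [217.1, 246.4])] [([302, 171, 2, 4, 7], [302.6, 172.7])]
```

View pics/tc.png

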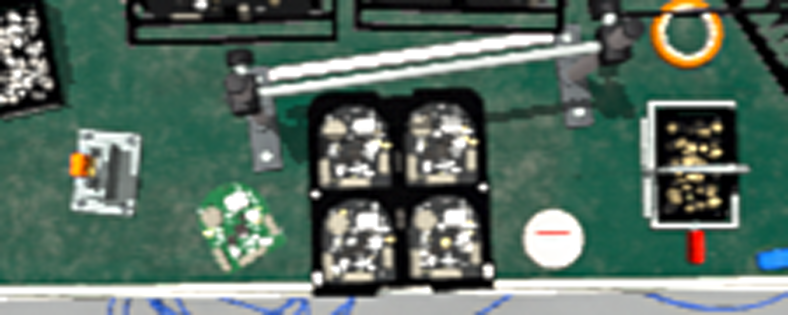

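View pics/sc.png

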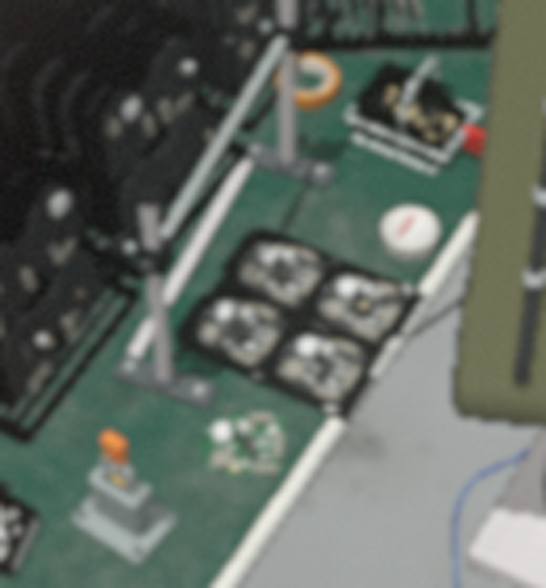

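The crops show the bar between the black clamps (top crop (258,90) to (600,45), scene crop (165,235) to (285,40)). A second white strip lies lower down. The bail is a light line at top crop (650..745,168), and the grip is at (697,247). Next I'll take heights from the depth maps.

Run:
```python
from h import *
T=np.load("pics/top0.npz");S=np.load("pics/scene0.npz")
np.set_printoptions(suppress=True,precision=1,linewidth=200)
def cloud(n,roi,D):
    u,v=np.meshgrid(np.arange(roi[0],roi[2]),np.arange(roi[1],roi[3]));uv=np.c_[u.ravel(),v.ravel()]
    P=dep(n,uv,D);return uv,P
print("cam",[rays(n,[[256,192]])[0] for n in("top","scene")])
for n,A,roi in(("top",T,(205,155,340,205)),("scene",S,(215,140,270,240))):
    uv,P=cloud(n,roi,A["d"]);m=(P[:,2]>185)&(P[:,2]<330)&(P[:,0]>400)&(P[:,0]<800)
    u,P2=uv[m],P[m];print(n,m.sum())
    i=np.argsort(P2[:,1])[::max(1,m.sum()//45)]
    print(np.c_[u[i],P2[i],A["p"][u[i][:,1],u[i][:,0]]])
print("tab",dep("top",[[172,202],[174,202]],T["d"]),dep("scene",[[217,246]],S["d"]),tri([172.3,202],[217.1,246.4]))
print("grip",onz("top",[[348.4,224.9]],48),onz("top",[[348.4,224.9]],40),dep("top",[[348,224]],T["d"]))
uv,P=cloud("top",(325,175,372,235),T["d"]);m=(P[:,2]>80)
print("bail",np.c_[uv[m],P[m]])
```

```text
cam [array([ 385.3,   44.2, 1301.4]), array([-181.8, 1071. , 1627.1])]
top 652
[[ 331.   167.   557.1 -207.9  222.2   71.   102.    90. ]
 [ 334.   163.   555.7 -198.   303.    41.    74.    65. ]
 [ 333.   165.   550.2 -195.2  301.8   39.    82.    69. ]
 [ 328.   168.   550.1 -192.8  247.2   63.    60.    60. ]
 [ 325.   160.   579.7 -190.6  218.9  181.   188.   183. ]
 [ 329.   166.   550.9 -188.5  280.2   96.    91.    90. ]
 [ 325.   170.   546.5 -187.   231.1   69.    69.    69. ]
 [ 324.   158.   584.  -185.3  229.7   85.    88.    86. ]
 [ 323.   173.   539.8 -184.3  213.9   17.    21.    20. ]
 [ 326.   165.   556.6 -183.4  263.6  125.   118.   117. ]
 [ 328.   162.   559.3 -181.4  300.1   57.    57.    58. ]
 [ 321.   172.   544.3 -180.   204.6   35.    33.    33. ]
 [ 322.   167.   555.9 -178.1  230.8   41.    42.    41. ]
 [ 320.   164.   568.7 -176.3  210.7   25.    35.    31. ]
 [ 317.   167.   558.6 -165.8  214.8  197.   204.   196. ]
 [ 313.   170.   549.3 -153.1  215.1  166.   173.   168. ]
 [ 309.   170.   548.9 -140.   218.3  214.   222.   215. ]
 [ 305.   171.   5
[... 6355 characters left out ...]
 -307.   104.6]
 [ 354.   203.   451.4 -310.3  105.1]
 [ 355.   203.   451.5 -314.6  102.2]
 [ 356.   203.   451.7 -318.8   99.6]
 [ 357.   203.   451.4 -320.8  104.2]
 [ 358.   203.   451.3 -324.1  104.7]
 [ 359.   203.   451.4 -328.1  102.9]
 [ 360.   203.   451.1 -330.3  106.7]
 [ 361.   203.   451.5 -336.4   98.3]
 [ 362.   203.   451.6 -340.2   97.3]
 [ 363.   203.   451.7 -344.5   94.7]
 [ 364.   203.   452.2 -351.6   83.5]
 [ 330.   204.   385.3   44.2 1301.4]
 [ 330.   210.   385.3   44.2 1301.4]
 [ 364.   217.   385.3   44.2 1301.4]
 [ 336.   218.   385.3   44.2 1301.4]
 [ 359.   226.   385.3   44.2 1301.4]
 [ 355.   231.   385.3   44.2 1301.4]
 [ 344.   234.   385.3   44.2 1301.4]]
```

Run:
```python
from h import *
T=np.load("pics/top0.npz")
np.set_printoptions(suppress=True,precision=1,linewidth=200)
def reg(roi,lo,hi,sat=None):
    u,v=np.meshgrid(np.arange(roi[0],roi[2]),np.arange(roi[1],roi[3]));uv=np.c_[u.ravel(),v.ravel()]
    P=dep("top",uv,T["d"]);m=(P[:,2]>lo)&(P[:,2]<hi)
    if sat is not None:
        h=cv2.cvtColor(T["p"],cv2.COLOR_RGB2HSV)[uv[:,1],uv[:,0]];m&=h[:,1]<sat
    return uv[m],P[m]
for nm,roi,lo,hi in(("foot",(163,185,197,222),4,30),("pocket",(163,185,197,222),50,85),("tab",(163,185,185,222),125,170),("binrim",(325,178,372,222),35,72),("grip",(340,218,358,235),30,60)):
    uv,P=reg(roi,lo,hi,110 if nm=="foot" else None)
    r=cv2.minAreaRect(np.float32(P[:,:2]))
    print(nm,len(P),"med z",np.median(P[:,2]),"mean",P.mean(0),"rect",r,"x",P[:,0].min(),P[:,0].max(),"y",P[:,1].min(),P[:,1].max())
# bar line and stand
uv,P=reg((205,155,340,205),205,232);m=(P[:,1]>-155)&(P[:,1]<105);Q=P[m]
for _ in range(4):
    f=np.polyfit(Q[:,1],Q[:,0],1);Q=Q[abs(Q[:,0]-np.polyval(f,Q[:,1]))<8]
print("bar",f,"z med",np.median(Q[:,2]),len(Q), np.polyfit(Q[:,1],Q[:,2],1))
for s in((208,160,226,195),(312,155,340,180)):
    uv,P=reg(s,294,310);print("post",P.mean(0),np.median(P,axis=0),len(P))
g=np.median(np.array([0]))
c=T["p"]
cv2.imwrite("pics/z.png",cv2.resize(np.hstack([c[185:225,160:200],c[185:225,330:370]]),None,fx=9,fy=9,interpolation=0)[:,:,::-1])
```

```text
foot 286 med z 7.219012563600813 mean [456.7 296.7   8.3] rect ((462.6986999511719, 299.32574462890625), (119.3843002319336, 131.305908203125), 88.234619140625) x 397.58655409100584 529.9450021225784 y 240.60824119782538 360.01199332061816
pocket 111 med z 68.77987847624581 mean [459.6 293.2  67.2] rect ((460.37603759765625, 295.45050048828125), (27.388513565063477, 56.55079650878906), 85.85035705566406) x 432.11149363699434 487.8817493408733 y 280.23657964493185 310.44869320733295
tab 26 med z 144.89792200485624 mean [460.2 295.9 142.4] rect ((459.30169677734375, 296.1140441894531), (8.939056396484375, 19.486740112304688), 89.1767349243164) x 449.5680883451334 468.99805614758776 y 291.5427395021114 300.62669632152495
binrim 219 med z 49.90684824836012 mean [ 466.1 -313.    49.3] rect ((457.57275390625, -308.1764221191406), (86.90386199951172, 133.57388305664062), 89.8468246459961) x 390.77975825852565 524.4394750275301 y -351.5351989085503 -264.6430851902734
grip 53 med z 41.381078409420525 mean [ 384.4 -309.3   41.2] rect ((382.11822509765625, -310.6410827636719), (39.46323776245117, 61.454219818115234), 6.245448589324951) x 362.4023964522836 401.6788994616349 y -339.84673432899643 -277.94978461771603
bar [ -0.1 532.6] z med 218.37499429686181 268 [ -0.  218.3]
post [514.8 136.  300.3] [515.4 136.4 300.3] 36
post [ 557.4 -190.5  300.9] [ 556.7 -190.   300.8] 35
```

View pics/z.png

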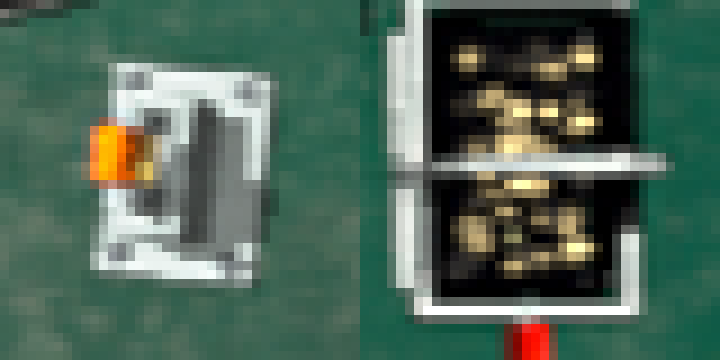

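```bash
cat >> h.py <<'E'
from scipy.spatial.transform import Rotation as Ro
def rel(x,y,z,yaw,pitch=0.):
    s=manip.read_state();R0=Ro.from_euler("xyz",s["eef_rot"]);R1=Ro.from_euler("xyz",[np.pi,pitch,yaw])
    print("shift",R0.inv().apply(np.array([x,y,z])-s["eef_pos"]).round(1),"turn",(R0.inv()*R1).as_rotvec().round(3))
def st():
    s=manip.read_state();print(round(s["clock"],2),s["eef_pos"].round(1),s["eef_rot"].round(3),"F",s["wrist_force"].round(2),"M",s["moment"].round(2),"gap",round(s["finger_gap"],1),round(s["finger_force"],1))
E
python3 -c "
from h import *
rel(400,0,230,-.075);rel(460,296,210,-.075)"
```

```text
shift [ 361.3 -378.   -56. ] turn [-0.001  0.     0.519]
shift [ 542.5 -619.6  -35.8] turn [-0.001  0.     0.519]
```

```bash
python3 -m crank '[[60,361,-378,-56,0,0,0.25],[60,361,-378,-56,0,0,0.519],[60,361,-378,-56,0,0,0.519],[60,361,-378,-56,0,0,0.519],[60,361,-378,-56,0,0,0.519],[60,361,-378,-56,0,0,0.519],[60,361,-378,-56,0,0,0.519],[60,361,-378,-56,0,0,0.519],[60,361,-378,-56,0,0,0.519],[60,542,-620,-36,0,0,0.519]]'; python3 -c "
from h import *
st();rel(460,296,200,-.075)"
```

```text
clock: 1.1
eef_pos: [387.0, -23.6, 220.9]
eef_rot: [3.141, -0.001, -0.075]
wrist_force: [1.3, -0.8, -0.1]
finger_gap: 56.6
finger_force: 0.0
1.1 [387.  -23.6 220.9] [ 3.141e+00 -1.000e-03 -7.500e-02] F [ 1.26 -0.79 -0.12] M [ 0.03 -0.02 -0.02] gap 56.6 0.0
shift [  48.7 -324.2   20.9] turn [ 0.    -0.001 -0.   ]
```

```bash
python3 -m crank '[[45,49,-324,20,0,0,0],[45,49,-324,20,0,0,0],[45,49,-324,20,0,0,0],[45,49,-324,20,0,0,0],[45,49,-324,20,0,0,0],[45,49,-324,20,0,0,0],[45,49,-324,20,0,0,0],[45,49,-324,20,0,0,0],[45,49,-324,20,0,0,0]]'
python3 - <<'E'
from h import *
st();rel(460,296,117,-.075)
for n in("scene","top"):
    p,d=optics.camera(n);np.savez(f"pics/{n}1.npz",p=p,d=d)
    u,v=proj(n,[460,296,150])[0].astype(int);cv2.imwrite(f"pics/{n}1.png",cv2.resize(p[v-35:v+35,u-35:u+35],None,fx=5.7,fy=5.7,interpolation=2)[:,:,::-1])
a=[cv2.imread(f"pics/{n}1.png") for n in("scene","top")];cv2.imwrite("pics/b1.png",np.hstack(a))
E
```

```text
clock: 2.0
eef_pos: [459.4, 293.8, 199.5]
eef_rot: [3.141, 0.001, -0.074]
wrist_force: [0.0, 0.1, 0.5]
finger_gap: 42.0
finger_force: 0.0
2.0 [459.4 293.8 199.5] [ 3.141e+00  1.000e-03 -7.400e-02] F [0.01 0.15 0.49] M [-0.   -0.02  0.01] gap 42.0 0.0
shift [ 0.5 -2.3 82.5] turn [0.001 0.001 0.001]
```

View pics/b1.png

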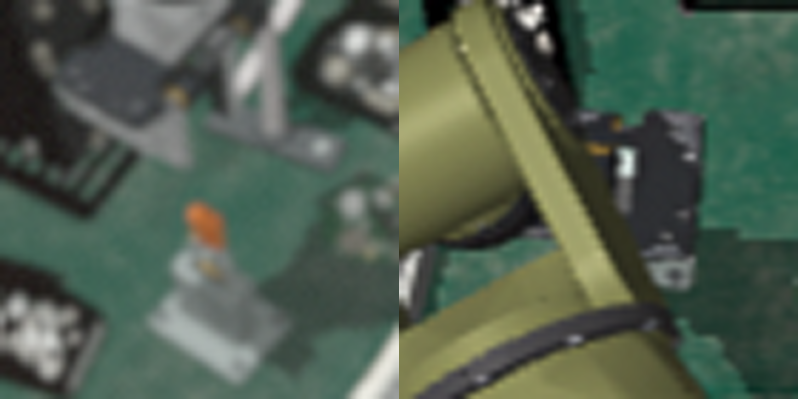

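The left half shows the gripper above the tab (tab at (207,225) in the crop). In the right half the top camera's view of the tab is blocked by the arm. I'll descend with a 42 mm gap and close gently.

```bash
python3 -m crank '[[45,0.5,-2,40,0,0,0],[45,0.5,-2,70,0,0,0],[45,0.5,-2,82,0,0,0],[45,0.5,-2,82,0,0,0],[5,0.5,-2,82,0,0,0],[5,0.5,-2,82,0,0,0],[5,0.5,-2,82,0,0,0],[5,0.5,-2,82,0,0,0]]' 8; python3 -c "
from h import *
st()"
```

```text
clock: 2.9
eef_pos: [460.6, 295.9, 118.9]
eef_rot: [-3.141, -0.001, -0.075]
wrist_force: [-0.2, 0.1, 0.3]
finger_gap: 13.7
finger_force: 0.0
2.9 [460.6 295.9 118.9] [-3.141e+00 -1.000e-03 -7.500e-02] F [-0.24  0.1   0.31] M [-0.01  0.01  0.02] gap 13.7 0.0
```

```bash
python3 -m crank '[[0,0,0,2,0,0,0],[0,0,0,2,0,0,0],[0,0,0,2,0,0,0]]' 8; python3 -c "
from h import *
st()"
```

```text
clock: 3.2
eef_pos: [460.3, 295.7, 116.1]
eef_rot: [3.141, 0.0, -0.075]
wrist_force: [0.5, -0.7, -0.1]
finger_gap: 0.3
finger_force: 0.0
3.2 [460.3 295.7 116.1] [ 3.141  0.    -0.075] F [ 0.46 -0.72 -0.06] M [ 0.08  0.01 -0.04] gap 0.3 0.0
```

Run:
```python
from h import *
p,d=optics.camera("scene");np.savez("pics/scene2.npz",p=p,d=d)
u,v=proj("scene",[460,296,130])[0];print("exp tcp",proj("scene",[460.3,295.7,116]),u,v)
u,v=int(u),int(v);c=cv2.resize(p[v-35:v+35,u-35:u+35],None,fx=8,fy=8,interpolation=2);cv2.imwrite("pics/c2.png",c[:,:,::-1]);print(u-35,v-35)
print(blobs(p,"orange",(u-35,v-35,u+35,v+35)))
```

```text
exp tcp [[217.34842359 247.28139397]] 217.1122344858996 245.42220847553932
182 210
[]
```

View pics/c2.png

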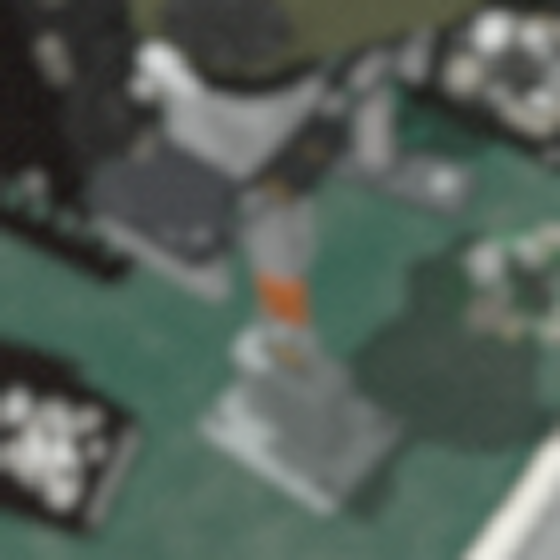

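The crop shows the orange tab at (283,300), still visible with the closed fingers behind or above it. The grasp missed, so I'll check depth at those pixels.

Run:
```python
from h import *
np.set_printoptions(suppress=True,precision=0,linewidth=220)
S=np.load("pics/scene2.npz");S0=np.load("pics/scene0.npz")
for v in range(234,254):
    for A in (S,):
        uv=[[u,v] for u in range(212,222,1)];P=dep("scene",uv,A["d"]);print(v,[f"{a:.0f},{b:.0f},{c:.0f}|{''.join('%x'%(k//16) for k in A['p'][v,u])}" for (a,b,c),(u,_) in zip(P,uv)])
```

```text
234 ['437,344,284|555', '453,319,243|666', '450,318,243|666', '436,329,266|665', '434,325,264|654', '433,321,259|554', '424,326,272|444', '427,316,257|444', '424,314,257|455', '531,174,8|455']
235 ['563,197,4|666', '463,308,214|676', '438,332,263|666', '434,331,265|666', '435,325,255|665', '431,324,257|665', '425,325,263|655', '425,319,256|666', '448,285,197|676', '532,173,-2|566']
236 ['562,199,-1|565', '437,340,268|666', '437,335,261|666', '432,335,265|666', '451,306,214|777', '449,303,212|776', '451,294,199|666', '449,290,196|777', '446,288,195|677', '526,182,6|576']
237 ['555,208,9|555', '433,346,271|666', '432,341,266|677', '455,308,207|777', '447,312,218|777', '449,304,206|777', '445,302,207|777', '449,292,192|777', '449,285,184|777', '520,190,12|676']
238 ['438,346,260|566', '436,343,259|677', '434,339,255|777', '456,308,200|888', '452,306,201|888', '448,305,202|777', '447,301,198|777', '447,295,190|777', '448,288,180|777', '520,191,7|676']
239 ['433,352,266|666', '433,347,258|777', '462,308,188|888', '457,307,192|888', '451,308,197|888', '448,306,196|777', '447,302,192|777', 
[... 1984 characters left out ...]
,256,1|787', '467,304,102|787', '467,299,95|887', '455,306,114|877', '451,305,116|976', '446,305,120|865', '447,297,108|765', '486,242,5|565']
251 ['520,262,-2|788', '512,266,8|899', '481,295,71|898', '470,302,90|888', '465,301,92|888', '472,287,68|888', '466,288,75|887', '448,303,109|777', '446,299,104|777', '484,246,3|576']
252 ['513,271,7|999', '482,300,70|9aa', '480,298,69|999', '470,303,83|888', '467,300,81|887', '466,295,75|787', '464,291,71|777', '456,295,84|777', '443,304,106|777', '441,300,102|676']
253 ['485,304,66|9aa', '480,304,69|aaa', '477,302,69|899', '476,297,63|777', '470,298,69|776', '463,299,76|776', '462,294,70|776', '460,291,68|777', '439,309,108|777', '439,304,102|676']
```

```bash
python3 -m crank '[[0,0,0,1,0,0,0],[0,0,0,2,0,0,0],[0,0,0,3,0,0,0],[0,0,0,4,0,0,0],[0,0,0,4,0,0,0]]' 8; python3 -c "
from h import *
st()
S=np.load('pics/scene1.npz')
for v in range(222,240):
    uv=[[u,v] for u in range(206,222,2)];P=dep('scene',uv,S['d']);print(v,[f'{a:.0f},{b:.0f},{c:.0f}' for a,b,c in P])
print(proj('scene',[[460,294,199],[460,294,233],[460,315,199],[460,315,233]]))
"
```

```text
clock: 3.75
eef_pos: [462.2, 296.7, 115.0]
eef_rot: [-3.138, -0.005, -0.075]
wrist_force: [0.3, -1.2, 19.7]
finger_gap: 0.2
finger_force: 10.1
3.75 [462.2 296.7 115. ] [-3.138 -0.005 -0.075] F [ 0.27 -1.19 19.72] M [ 0.04 -0.06  0.06] gap 0.2 10.1
222 ['444,359,370', '435,358,376', '441,341,351', '431,341,358', '427,336,356', '426,327,345', '459,274,261', '452,271,262']
223 ['439,365,375', '434,360,372', '443,339,342', '431,343,355', '427,337,350', '424,330,344', '460,274,254', '450,274,261']
224 ['439,366,371', '434,361,369', '437,347,349', '434,340,344', '424,341,351', '426,328,335', '462,271,243', '451,274,254']
225 ['433,373,377', '427,370,378', '434,351,350', '431,345,345', '426,339,341', '578,143,4', '460,274,241', '452,273,246']
226 ['435,372,368', '429,368,368', '432,354,349', '451,321,297', '426,340,336', '576,146,1', '571,138,-4', '450,276,244']
227 ['431,377,372', '429,369,363', '433,355,343', '452,321,289', '579,157,6', '572,152,5', '560,153,15', '453,274,233']
228 ['431,378,366', '426,373,364', '457,327,287', '450,324,288', '579,158,-1', '567,159,9', '560,154,8', '550,15
[... 707 characters left out ...]
', '538,171,-1']
235 ['587,209,2', '581,203,-1', '572,200,2', '454,324,241', '449,319,239', '543,194,15', '541,183,3', '531,181,9']
236 ['584,214,3', '577,208,1', '569,204,2', '562,199,0', '452,316,227', '546,192,4', '540,185,-1', '530,184,5']
237 ['582,216,-0', '569,218,11', '569,205,-5', '561,201,-4', '552,199,-0', '544,194,-0', '533,195,8', '528,186,2']
238 ['579,221,0', '566,223,12', '560,216,8', '555,209,3', '551,201,-4', '541,199,-0', '532,196,3', '523,194,8']
239 ['578,223,-5', '565,225,8', '558,220,7', '556,209,-5', '547,207,-1', '535,207,7', '531,199,-0', '523,195,0']
[[216.08394239 235.09838745]
 [215.41222634 229.95518066]
 [213.05809679 238.99588453]
 [212.33359703 233.88309671]]
```

Contact at a reported z of 115 shows that the fingers end about 32 mm above the reported TCP. The tab top is at 147, and depth agrees. I'll open, go 30 mm lower and grip again.

```bash
python3 -m crank '[[45,0,0,-8,0,0,0],[45,0,0,-12,0,0,0],[45,0,0,-12,0,0,0],[45,0,0,-12,0,0,0],[45,0,0,-12,0,0,0],[45,0,0,-12,0,0,0],[45,0,0,-12,0,0,0]]' 30; python3 -c "
from h import *
st();rel(460,296,85,-.075)"
```

```text
clock: 4.45
eef_pos: [460.3, 295.7, 124.0]
eef_rot: [3.141, 0.0, -0.075]
wrist_force: [-0.4, 1.0, -0.2]
finger_gap: 42.1
finger_force: 0.0
4.45 [460.3 295.7 124. ] [ 3.141  0.    -0.075] F [-0.41  0.97 -0.18] M [ 0.02 -0.    0.  ] gap 42.1 0.0
shift [-0.3 -0.3 39. ] turn [ 0.  0. -0.]
```

```bash
python3 -m crank '[[45,0,0,10,0,0,0],[45,0,0,20,0,0,0],[45,0,0,30,0,0,0],[45,0,0,39,0,0,0],[20,0,0,39,0,0,0],[5,0,0,39,0,0,0],[0,0,0,39,0,0,0],[0,0,0,39,0,0,0],[0,0,0,39,0,0,0],[0,0,0,39,0,0,0]]' 30; python3 -c "
from h import *
st()"
```

```text
clock: 5.45
eef_pos: [460.5, 296.8, 85.6]
eef_rot: [-3.139, -0.001, -0.075]
wrist_force: [-0.3, 7.0, -0.4]
finger_gap: 9.9
finger_force: 29.8
5.45 [460.5 296.8  85.6] [-3.139e+00 -1.000e-03 -7.500e-02] F [-0.32  6.97 -0.38] M [ 1.71  0.06 -0.12] gap 9.9 29.8
```

```bash
python3 -m crank '[[0,0,-1.5,0,0,0,0],[0,0,-1.5,-2,0,0,0],[0,0,-1.5,-10,0,0,0],[0,0,-1.5,-30,0,0,0],[0,0,-1.5,-55,0,0,0],[0,0,-1.5,-80,0,0,0],[0,0,-1.5,-110,0,0,0],[0,0,-1.5,-140,0,0,0],[0,0,-1.5,-170,0,0,0],[0,0,-1.5,-190,0,0,0]]' 50; python3 -c "
from h import *
st();rel(460,60,305,.132)"
```

```text
clock: 6.45
eef_pos: [460.6, 297.0, 277.5]
eef_rot: [-3.141, -0.002, -0.075]
wrist_force: [0.1, -0.1, -1.3]
finger_gap: 9.5
finger_force: 49.9
6.45 [460.6 297.  277.5] [-3.141e+00 -2.000e-03 -7.500e-02] F [ 0.15 -0.13 -1.26] M [ 0.02 -0.01  0.01] gap 9.5 49.9
shift [ 17.3 236.3 -27.6] turn [-0.    -0.002 -0.207]
```

```bash
python3 -c "
from h import *
rel(450,-25,325,.132);rel(536,-25,325,.132)"; python3 -m crank '[[0,10,45,-20,0,0,0],[0,14,95,-40,0,0,-0.05],[0,16,145,-47,0,0,-0.1],[0,16,195,-47,0,0,-0.15],[0,16,245,-47,0,0,-0.207],[0,14,295,-47,0,0,-0.207],[0,14,322,-47,0,0,-0.207],[0,14,322,-47,0,0,-0.207],[0,14,322,-47,0,0,-0.207]]'; python3 -c "
from h import *
st();rel(536,-25,325,.132);rel(536,-25,302,.132)"
```

```text
shift [ 13.7 321.8 -47.6] turn [-0.    -0.002 -0.207]
shift [ 99.5 315.4 -47.5] turn [-0.    -0.002 -0.207]
clock: 7.35
eef_pos: [450.0, -25.3, 322.3]
eef_rot: [3.142, 0.0, 0.13]
wrist_force: [0.4, 0.2, -0.7]
finger_gap: 9.9
finger_force: 49.9
7.35 [450.  -25.3 322.3] [3.142 0.    0.13 ] F [ 0.44  0.2  -0.68] M [ 0.07 -0.02 -0.01] gap 9.9 49.9
shift [85.3 10.9 -2.7] turn [ 0.     0.    -0.002]
shift [85.3 10.9 20.3] turn [ 0.     0.    -0.002]
```

```bash
python3 -m crank '[[0,40,5,-4,0,0,0],[0,75,10,-4,0,0,0],[0,85,11,-4,0,0,0],[0,85,11,0,0,0,0],[0,85,11,6,0,0,0],[0,85,11,12,0,0,0],[0,85,11,15,0,0,0],[0,85,11,17,0,0,0],[0,85,11,18,0,0,0],[0,85,11,18,0,0,0]]'; python3 -c "
from h import *
st()"
```

```text
clock: 8.35
eef_pos: [535.9, -24.7, 304.3]
eef_rot: [3.142, -0.0, 0.132]
wrist_force: [-0.1, 0.8, -1.5]
finger_gap: 9.6
finger_force: 49.9
8.35 [535.9 -24.7 304.3] [ 3.142 -0.     0.132] F [-0.13  0.78 -1.47] M [-0.01  0.06 -0.08] gap 9.6 49.9
```

```bash
python3 -m crank '[[0,0,0,1,0,0,0],[0,0,0,2,0,0,0],[0,0,0,3,0,0,0],[0,0,0,3,0,0,0]]'; python3 -m crank '[[0,0,0,1,0,0,0],[0,0,0,2,0,0,0],[0,0,0,2,0,0,0]]'
```

```text
clock: 8.75
eef_pos: [536.0, -24.6, 301.0]
eef_rot: [-3.142, 0.0, 0.132]
wrist_force: [-0.9, -0.2, -0.7]
finger_gap: 10.0
finger_force: 49.9
clock: 9.05
eef_pos: [536.0, -24.6, 299.0]
eef_rot: [-3.142, 0.0, 0.132]
wrist_force: [-0.7, -0.3, -1.4]
finger_gap: 9.7
finger_force: 49.9
```

```bash
python3 -m crank '[[0,0,0,1,0,0,0],[0,0,0,1,0,0,0],[0,0,0,1,0,0,0]]'; python3 -c "
from h import *
st()"
```

```text
clock: 9.35
eef_pos: [536.0, -24.6, 298.2]
eef_rot: [-3.142, 0.0, 0.132]
wrist_force: [-0.4, -0.0, -1.7]
finger_gap: 9.6
finger_force: 49.9
9.35 [536.  -24.6 298.2] [-3.142  0.     0.132] F [-0.37 -0.01 -1.75] M [0.02 0.04 0.  ] gap 9.6 49.9
```

```bash
for i in 1 2; do python3 -m crank '[[0,0,0,1,0,0,0],[0,0,0,1,0,0,0]]' | grep -E "eef_pos|wrist"; done
```

```text
eef_pos: [536.0, -24.6, 297.1]
wrist_force: [0.2, 0.2, -1.2]
eef_pos: [536.1, -24.6, 296.7]
wrist_force: [-0.9, 0.2, 3.6]
```

```bash
python3 -m crank '[[0,0,0,1,0,0,0],[0,0,0,1,0,0,0]]' | grep -E "eef_pos|wrist"; python3 -m crank '[[0,0,0,0,0,0,0]]' | grep -E "eef_pos|wrist"
```

```text
eef_pos: [536.2, -24.6, 296.4]
wrist_force: [-1.7, 1.0, 9.5]
eef_pos: [536.2, -24.6, 296.5]
wrist_force: [-2.5, -0.1, 10.4]
```

```bash
python3 -m crank '[[0,0,0,-5,0,0,0],[0,-25,0,-5,0,0,0],[0,-50,0,-5,0,0,0],[0,-55,0,10,0,0,0],[0,-55,0,40,0,0,0],[0,-55,0,70,0,0,0],[0,-45,0,81,0,0,0],[0,-36,0,81,0,0,0],[0,-32,0,81,0,0,0],[0,-32,0,81,0,0,0]]'; python3 -c "
from h import *
st();rel(536.1,-24.6,214,.132)"
```

```text
clock: 11.05
eef_pos: [505.4, -28.8, 215.2]
eef_rot: [3.141, -0.001, 0.132]
wrist_force: [-0.1, 0.3, -0.4]
finger_gap: 9.8
finger_force: 50.0
11.05 [505.4 -28.8 215.2] [ 3.141e+00 -1.000e-03  1.320e-01] F [-0.12  0.27 -0.41] M [0.03 0.02 0.02] gap 9.8 50.0
shift [31.  -0.1  1.3] turn [ 0.    -0.001  0.   ]
```

Distance x' is −31 from the feel point; now feel forward.

```bash
python3 -m crank '[[0,1,0,1,0,0,0],[0,2,0,1,0,0,0],[0,3,0,1,0,0,0],[0,4,0,1,0,0,0],[0,5,0,1,0,0,0],[0,5,0,1,0,0,0]]'|grep -E "eef_pos|wrist"; for i in 1 2; do python3 -m crank '[[0,1,0,0,0,0,0],[0,1,0,0,0,0,0]]' | grep -E "eef_pos|wrist"; done
```

```text
eef_pos: [509.3, -28.2, 213.2]
wrist_force: [-0.5, -0.6, -1.3]
eef_pos: [510.3, -28.1, 213.2]
wrist_force: [-0.6, 0.3, -0.6]
eef_pos: [511.3, -27.9, 213.1]
wrist_force: [-1.0, -1.0, -0.3]
```

```bash
for i in 1 2 ; do python3 -m crank '[[0,1,0,0,0,0,0],[0,1,0,0,0,0,0]]' | grep -E "eef_pos|wrist"; done
```

```text
eef_pos: [512.3, -27.8, 213.2]
wrist_force: [0.4, 0.7, -2.5]
eef_pos: [513.2, -27.7, 213.1]
wrist_force: [0.4, -0.0, -1.0]
```

```bash
for i in 1 2 ; do python3 -m crank '[[0,1,0,0,0,0,0],[0,1,0,0,0,0,0]]' | grep -E "eef_pos|wrist"; done
```

```text
eef_pos: [514.3, -27.5, 213.2]
wrist_force: [0.1, -0.1, -1.2]
eef_pos: [515.0, -27.4, 213.1]
wrist_force: [-1.8, 0.2, -0.4]
```

```bash
for i in 1 2 ; do python3 -m crank '[[0,1,0,0,0,0,0],[0,1,0,0,0,0,0]]' | grep -E "eef_pos|wrist|eef_rot"; done
```

```text
eef_pos: [515.5, -27.3, 213.1]
eef_rot: [-3.141, 0.002, 0.132]
wrist_force: [-6.1, -0.1, 1.3]
eef_pos: [515.9, -27.3, 213.1]
eef_rot: [-3.141, 0.004, 0.132]
wrist_force: [-10.6, -2.0, 3.5]
```

```bash
python3 -m crank '[[0,-6,0,0,0,0,0],[0,-12,0,-10,0,0,0],[0,-12,0,-24,0,0,0],[0,-12,0,-24,0,0,0],[0,-12,0,-24,0,0,0]]'; python3 -c "
from h import *
st();rel(537.2,-24.4,236.9,.132)"
```

```text
clock: 13.75
eef_pos: [505.3, -28.7, 237.4]
eef_rot: [3.141, -0.001, 0.132]
wrist_force: [-0.1, 0.3, -2.0]
finger_gap: 10.1
finger_force: 50.0
13.75 [505.3 -28.7 237.4] [ 3.141e+00 -1.000e-03  1.320e-01] F [-0.12  0.25 -1.99] M [0.03 0.02 0.02] gap 10.1 50.0
shift [32.2 -0.1  0.6] turn [ 0.    -0.001 -0.   ]
```

```bash
python3 -m crank '[[0,6,0,0.5,0,0,0],[0,12,0,0.5,0,0,0],[0,18,0,0.5,0,0,0],[0,23,0,0.5,0,0,0],[0,27,0,0.5,0,0,0],[0,30,0,0.5,0,0,0],[0,32,0,0.5,0,0,0],[0,32,0,0.5,0,0,0],[0,32,0,0.5,0,0,0]]'; python3 -c "
from h import *
st();rel(537.2,-24.4,236.9,.132)"
```

```text
clock: 14.65
eef_pos: [536.9, -24.5, 236.7]
eef_rot: [-3.142, 0.0, 0.132]
wrist_force: [-1.1, 0.6, -1.5]
finger_gap: 9.6
finger_force: 50.0
14.65 [536.9 -24.5 236.7] [-3.142  0.     0.132] F [-1.11  0.63 -1.54] M [ 0.07  0.02 -0.1 ] gap 9.6 50.0
shift [ 0.3 -0.1 -0.2] turn [-0.  0. -0.]
```

```bash
python3 -m crank '[[0,0.5,0,3,0,0,0],[0,0.5,0,6,0,0,0],[0,1,0,9,0,0,0],[0,1,0,12,0,0,0],[0,1,0,15,0,0,0],[0,1,0,18,0,0,0]]'; python3 -c "
from h import *
st()"
```

```text
clock: 15.25
eef_pos: [537.9, -24.5, 219.2]
eef_rot: [3.141, -0.001, 0.132]
wrist_force: [-4.2, 0.3, 6.5]
finger_gap: 9.7
finger_force: 50.0
15.25 [537.9 -24.5 219.2] [ 3.141e+00 -1.000e-03  1.320e-01] F [-4.18  0.33  6.49] M [-0.12  0.95  0.04] gap 9.7 50.0
```

```bash
python3 -m crank '[[0,0,0,3,0,0,0],[0,0,0,6,0,0,0],[0,0,0,9,0,0,0],[0,0,0,12,0,0,0],[0,0,0,14,0,0,0],[0,0,0,16,0,0,0],[0,0,0,16,0,0,0]]'; python3 -c "
from h import *
st()"
```

```text
clock: 15.95
eef_pos: [538.2, -24.3, 202.3]
eef_rot: [-3.141, -0.0, 0.132]
wrist_force: [-0.5, 0.2, -1.1]
finger_gap: 9.6
finger_force: 50.0
15.95 [538.2 -24.3 202.3] [-3.141 -0.     0.132] F [-0.54  0.19 -1.11] M [ 0.03 -0.   -0.01] gap 9.6 50.0
```

```bash
for i in 1 2; do python3 -m crank '[[0,0,0,1,0,0,0],[0,0,0,1,0,0,0]]' | grep -E "eef_pos|wrist"; done
```

```text
eef_pos: [538.1, -24.3, 201.6]
wrist_force: [-1.5, 0.3, -1.3]
eef_pos: [538.0, -24.4, 200.6]
wrist_force: [0.1, 0.4, -1.2]
```

```bash
python3 -m crank '[[0,0,0,1,0,0,0],[0,0,0,1,0,0,0]]' | grep -E "eef_pos|wrist"
```

```text
eef_pos: [538.1, -24.4, 200.0]
wrist_force: [-1.0, 0.7, 1.6]
```

```bash
python3 -m crank '[[0,0,0,0.7,0,0,0],[0,0,0,0.7,0,0,0]]' | grep -E "eef_pos|wrist";python3 -m crank '[[0,0,0,-0.5,0,0,0],[15,0,0,-0.5,0,0,0],[25,0,0,-0.5,0,0,0],[30,0,0,-0.5,0,0,0],[30,0,0,-0.5,0,0,0],[30,0,0,-0.5,0,0,0]]'
```

```text
eef_pos: [538.2, -24.4, 199.8]
wrist_force: [-2.5, -0.0, 7.8]
clock: 17.35
eef_pos: [538.0, -24.4, 199.4]
eef_rot: [-3.142, 0.0, 0.132]
wrist_force: [0.1, -0.1, 1.3]
finger_gap: 28.1
finger_force: 0.0
```

Raise clear slowly, then move up and away.

```bash
python3 -m crank '[[30,0,0,-10,0,0,0],[30,0,0,-25,0,0,0],[30,0,0,-45,0,0,0],[30,0,0,-80,0,0,0],[30,-30,0,-110,0,0,0],[30,-80,0,-110,0,0,0],[30,-120,0,-110,0,0,0],[30,-140,0,-110,0,0,0]]'
python3 - <<'E'
from h import *
rel(377,-308.4,170,0)
p,d=optics.camera("scene");np.savez("pics/scene3.npz",p=p,d=d)
u,v=proj("scene",[537,-25,200])[0].astype(int);print(u,v);cv2.imwrite("pics/h3.png",cv2.resize(p[v-30:v+30,u-30:u+30],None,fx=9,fy=9,interpolation=2)[:,:,::-1])
E
```

```text
clock: 18.15
eef_pos: [397.0, -42.9, 310.8]
eef_rot: [3.141, -0.002, 0.132]
wrist_force: [-0.1, -0.7, 0.9]
finger_gap: 28.6
finger_force: 0.0
shift [-54.9 260.5 140.9] turn [ 0.001 -0.002  0.132]
242 174
```

View pics/h3.png

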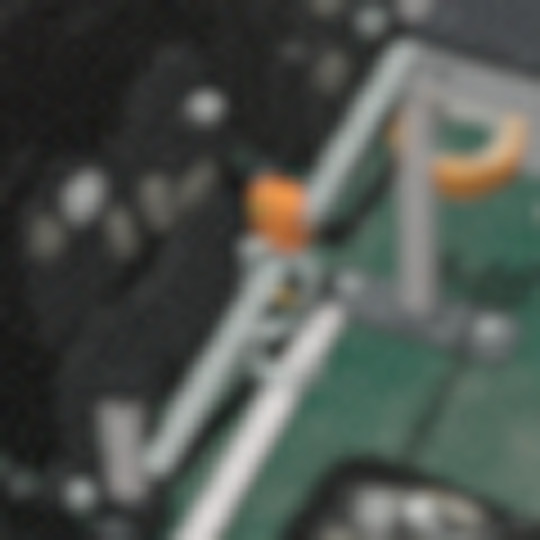

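The crop shows the hook hanging upright on the bar, with the tab at (280,210), the curl over the bar at (275,255) and the brass gate at (288,293) below the bar. Next is the bin.

```bash
python3 -m crank '[[45,-55,45,40,0,0,0],[45,-55,90,80,0,0,0.05],[45,-55,135,120,0,0,0.1],[45,-55,180,141,0,0,0.132],[45,-55,225,141,0,0,0.132],[45,-55,260,141,0,0,0.132],[45,-55,260.5,141,0,0,0.132],[45,-55,260.5,141,0,0,0.132],[45,-55,260.5,141,0,0,0.132],[45,-55,260.5,141,0,0,0.132]]'; python3 -c "
from h import *
st();rel(377,-308.4,60,0);rel(377,-308.4,-13,0)"
```

```text
clock: 19.2
eef_pos: [379.1, -307.4, 169.1]
eef_rot: [3.141, -0.001, 0.001]
wrist_force: [0.2, 0.7, 0.1]
finger_gap: 42.2
finger_force: 0.0
19.2 [ 379.1 -307.4  169.1] [ 3.141e+00 -1.000e-03  1.000e-03] F [0.23 0.7  0.11] M [-0.02 -0.03 -0.  ] gap 42.2 0.0
shift [ -2.2   0.9 109.1] turn [ 0.    -0.001  0.001]
shift [ -2.2   0.9 182.1] turn [ 0.    -0.001  0.001]
```

```bash
python3 -m crank '[[45,-2,1,45,0,0,0],[45,-2,1,90,0,0,0],[45,-2,1,125,0,0,0],[45,-2,1,150,0,0,0],[45,-2,1,165,0,0,0],[45,-2,1,175,0,0,0],[45,-2,1,182,0,0,0],[45,-2,1,182,0,0,0]]' 10; python3 -m crank '[[20,0,0,0,0,0,0],[5,0,0,0,0,0,0],[0,0,0,0,0,0,0],[0,0,0,0,0,0,0],[0,0,0,0,0,0,0],[0,0,0,0,0,0,0]]' 10; python3 -c "
from h import *
st()"
```

```text
clock: 20.0
eef_pos: [377.0, -308.9, -13.5]
eef_rot: [-3.142, 0.0, 0.0]
wrist_force: [-0.4, -0.1, 1.0]
finger_gap: 42.8
finger_force: 0.0
clock: 20.6
eef_pos: [376.9, -309.2, -13.3]
eef_rot: [3.142, -0.0, -0.0]
wrist_force: [-0.8, 1.5, 3.9]
finger_gap: 9.8
finger_force: 10.0
20.6 [ 376.9 -309.2  -13.3] [ 3.142 -0.    -0.   ] F [-0.79  1.49  3.88] M [0.38 0.22 0.1 ] gap 9.8 10.0
```

```bash
python3 -m crank '[[0,0,0,0,0,0,0],[0,0,0,0,0,0,0],[0,0,0,-2,0,0,0],[0,0,0,-5,0,0,0],[0,0,0,-10,0,0,0],[0,0,0,-17,0,0,0],[0,0,0,-25,0,0,0],[0,0,0,-32,0,0,0],[0,0,0,-40,0,0,0],[0,0,0,-40,0,0,0]]' 60
python3 - <<'E'
from h import *
st()
np.set_printoptions(suppress=True,precision=1,linewidth=200)
for n in("scene","top"):
    p,d=optics.camera(n);np.savez(f"pics/{n}4.npz",p=p,d=d)
    u,v=proj(n,[453,-308,130])[0].astype(int);cv2.imwrite(f"pics/{n}4.png",cv2.resize(p[v-30:v+30,u-30:u+30],None,fx=6.6,fy=6.6,interpolation=2)[:,:,::-1]);print(n,u,v)
    U,V=np.meshgrid(np.arange(u-25,u+26),np.arange(v-12,v+25));uv=np.c_[U.ravel(),V.ravel()];P=dep(n,uv,d)
    m=(P[:,2]>128)&(P[:,2]<160)&(P[:,0]>430)&(P[:,0]<480)&(P[:,1]<-270)&(P[:,1]>-345)
    print(m.sum(),P[m].mean(0),P[m].std(0),np.median(P[m],axis=0));
cv2.imwrite("pics/b4.png",np.hstack([cv2.imread(f"pics/{n}4.png") for n in("scene","top")]))
E
```

```text
clock: 21.6
eef_pos: [377.4, -309.7, 27.7]
eef_rot: [3.14, -0.001, -0.0]
wrist_force: [-0.2, -0.0, -2.6]
finger_gap: 9.8
finger_force: 60.0
21.6 [ 377.4 -309.7   27.7] [ 3.14e+00 -1.00e-03 -0.00e+00] F [-0.17 -0.04 -2.56] M [0.04 0.15 0.03] gap 9.8 60.0
scene 289 152
12 [ 451.9 -294.6  140.9] [ 1.3 15.3  5.5] [ 451.6 -292.3  142. ]
top 355 202
41 [ 454.  -309.8  141.9] [ 1.6 20.3  4.4] [ 453.4 -309.2  142.8]
```

View pics/b4.png

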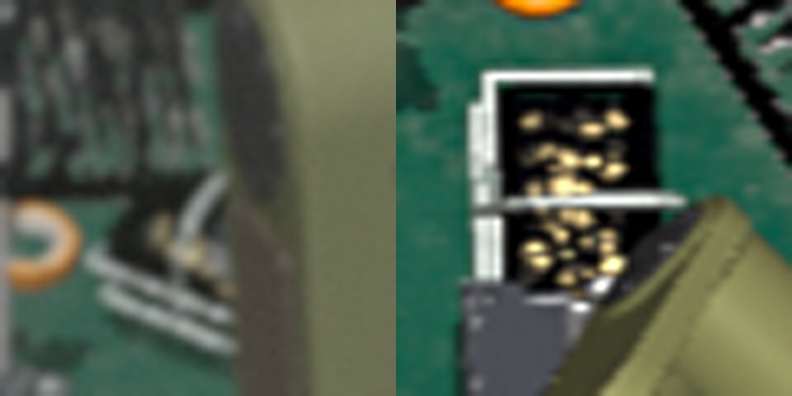

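The bin is lifted and looks level, with the bail at (590,200) in the top crop and at z of about 142 as expected. Next I'll check the hook's hang and compute the approach.

Run:
```python
from h import *
np.set_printoptions(suppress=True,precision=1,linewidth=200)
T=np.load("pics/top4.npz");S=np.load("pics/scene4.npz")
bt=blobs(T["p"],"orange",(260,155,300,200));bs=blobs(S["p"],"orange",(225,155,260,195));print(bt,bs)
print("exp",proj("top",[[538,-24,261.5],[538,-24,250]]),proj("scene",[[538,-24,248.5]]))
if bt: print(onz("top",bt[0][1],255))
if bt and bs: print(tri(bt[0][1],bs[0][1]))
U,V=np.meshgrid(np.arange(235,256),np.arange(160,200));uv=np.c_[U.ravel(),V.ravel()];P=dep("scene",uv,S["d"])
Q=P-[538.2,-24.3,214.5];c,s=np.cos(.132),np.sin(.132);X=Q[:,0]*c+Q[:,1]*s;Y=-Q[:,0]*s+Q[:,1]*c
for z in range(45,-105,-10):
    m=(abs(Q[:,2]-z)<5)&(abs(Y)<13)&(abs(X)<40); print(z,m.sum(),np.sort(X[m]).round(0),Y[m].mean().round(1) if m.any() else "")
w=lambda hx,hy,hz:np.array([538.2+c*hx-s*hy,-24.3+s*hx+c*hy,214.5+hz])
off=np.array([c*77.5,s*77.5,114.3])
for n,a in(("front",(-75,0,-59)),("near",(-30,0,-59)),("in",(-3,0,-59)),("rest",(-1,0,-81))):
    t=w(*a)-off;print(n,t);rel(*t,.132)
```

```text
[([271, 170, 5, 8, 23], [272.9, 173.7])] [([242, 165, 3, 6, 11], [242.6, 167.6])]
exp [[272.5 171.8]
 [272.3 172.3]] [[241.6 166.6]]
[[533.1 -25.5 255. ]]
(array([534.9, -26.4, 241.9]), np.float64(0.04573136049540177))
45 10 [-16. -12. -10. -10.  -9.  -7.  -4.  -1.   0.   3.] 5.7
35 8 [-14. -10. -10.  -6.  -5.  -0.   1.   3.] 7.5
25 7 [-13. -12.  -8.   1.   3.   5.   7.] 4.9
15 5 [-13.  -9.  -4.  -3.   2.] 5.4
5 14 [-22. -22. -16. -15. -13. -11.  -8.  -6.  -4.  -2.  -0.   5.   7.  11.] 4.1
-5 7 [-22. -18. -16.   8.  10.  12.  12.] 3.5
-15 5 [-19. -19. -16. -16.  12.] 4.7
-25 6 [-21. -19. -13. -11.  -8.  14.] 4.3
-35 7 [-21. -20. -15. -14.  -6.  -3.   2.] 4.7
-45 4 [-15.  -8.  -7.   3.] 3.1
-55 2 [ 6. 10.] 1.4
-65 4 [-16.  10.  11.  12.] 4.3
-75 11 [-19. -17. -15. -14.  -0.   4.   9.  10.  11.  14.  18.] 3.1
-85 6 [-8. -4. -3. -1.  6.  7.] -1.1
-95 1 [3.] -2.0
front [387.  -44.4  41.2]
shift [  10.1 -264.9  -14.6] turn [ 0.  -0.  -0.1]
near [431.6 -38.4  41.2]
shift [  54.7 -270.8  -14.6] turn [ 0.  -0.  -0.1]
in [458.4 -34.9  41.2]
shift [  81.4 -274.4  -14.6] turn [ 0.  -0.  -0.1]
rest [460.4 -34.6  19.2]
shift [  83.4 -274.7    7.4] turn [ 0.  -0.  -0.1]
```

```bash
python3 -m crank '[[0,0,-8,-15,0,0,0],[0,0,-25,-18,0,0,0],[0,0,-55,-18,0,0,-0.02],[0,0,-90,-18,0,0,-0.05],[0,0,-125,-18,0,0,-0.08],[0,3,-160,-18,0,0,-0.11],[0,6,-195,-18,0,0,-0.132],[0,9,-225,-17,0,0,-0.132],[0,10,-250,-16,0,0,-0.132],[0,10,-265,-15,0,0,-0.132]]'; python3 -m crank '[[0,0,0,0,0,0,0],[0,0,0,0,0,0,0]]'|grep gap; python3 -c "
from h import *
st();rel(387,-44.4,41.2,.132);rel(431.6,-38.4,41.2,.132)"
```

```text
clock: 22.7
eef_pos: [386.2, -42.0, 41.0]
eef_rot: [-3.141, 0.0, 0.133]
wrist_force: [0.9, -0.5, -2.4]
finger_gap: 9.4
finger_force: 60.0
finger_gap: 9.8
22.9 [386.6 -44.   41.3] [-3.142  0.     0.133] F [-0.06  0.17 -2.42] M [-0.03  0.19 -0.07] gap 9.8 60.0
shift [0.3 0.4 0.1] turn [-0.     0.     0.001]
shift [45.3  0.4  0. ] turn [-0.     0.     0.001]
```

Run:
```python
from h import *
np.set_printoptions(suppress=True,precision=1,linewidth=200)
c,s=np.cos(.132),np.sin(.132)
ims=[]
for n in("scene","top"):
    p,d=optics.camera(n);np.savez(f"pics/{n}5.npz",p=p,d=d)
    u,v=proj(n,[490,-30,160])[0].astype(int)
    U,V=np.meshgrid(np.arange(u-40,u+41),np.arange(v-40,v+41));uv=np.c_[U.ravel(),V.ravel()];P=dep(n,uv,d)
    Q=P-[538.2,-24.3,214.5];X=Q[:,0]*c+Q[:,1]*s;Y=-Q[:,0]*s+Q[:,1]*c
    m=(X>-90)&(X<-62)&(abs(Y)<25)&(Q[:,2]>-70)&(Q[:,2]<-45)
    print(n,m.sum(),np.c_[X,Y,Q[:,2]][m].mean(0),np.median(np.c_[X,Y,Q[:,2]][m],axis=0))
    f=np.polyfit(Y[m],X[m],1) if m.sum()>5 else 0;print("slope",f)
    ims.append(cv2.resize(p[v-32:v+32,u-32:u+32],None,fx=6.2,fy=6.2,interpolation=2)[:,:,::-1])
cv2.imwrite("pics/b5.png",np.hstack(ims))
```

```text
scene 12 [-78.8  -2.5 -56.4] [-79.3  -4.1 -54.8]
slope [  0.  -78.8]
top 28 [-76.9   0.5 -56.8] [-76.9  -0.1 -56.4]
slope [ -0.  -76.9]
```

View pics/b5.png

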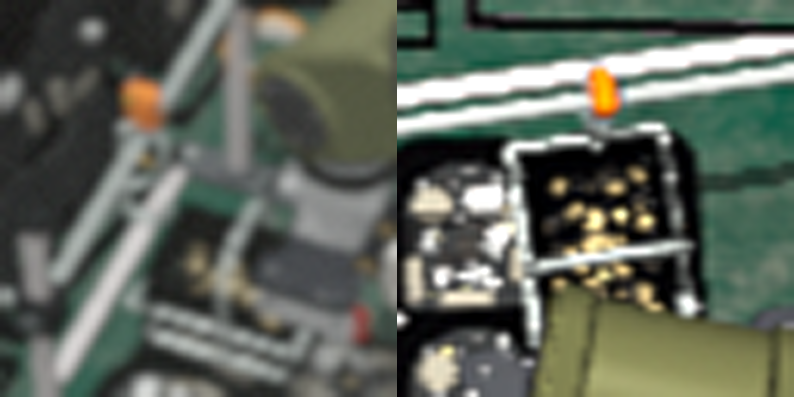

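The bin hangs level in the grip with its bail at (610,255) in the right crop, parallel to the bar. It is centred under the tab at (603,95), in front of the hook, and the measured offset matches the plan. I'll move in.

```bash
python3 -m crank '[[0,6,0,0,0,0,0],[0,15,0,0,0,0,0],[0,25,0,0,0,0,0],[0,35,0,0,0,0,0],[0,42,0,0,0,0,0],[0,48,0,0,0,0,0],[0,53,0,0,0,0,0],[0,53,0,0,0,0,0]]'|grep -E "pos|wrist"; python3 -m crank '[[0,4,0,0,0,0,0],[0,8,0,0,0,0,0],[0,12,0,0,0,0,0],[0,16,0,0,0,0,0],[0,19,0,0,0,0,0],[0,19,0,0,0,0,0]]'|grep -E "pos|wrist"
```

```text
eef_pos: [439.9, -37.2, 41.4]
wrist_force: [-0.7, -0.8, -2.6]
eef_pos: [458.6, -34.7, 41.4]
wrist_force: [-0.0, 0.2, -1.4]
```

```bash
python3 -m crank '[[0,0,0,3,0,0,0],[0,0,0,6,0,0,0],[0,0,0,9,0,0,0],[0,0,0,12,0,0,0],[0,0,0,15,0,0,0],[0,0,0,17,0,0,0],[0,0,0,17,0,0,0]]'|grep -E "pos|wrist"; for i in 1 2; do python3 -m crank '[[0,0.5,0,1,0,0,0],[0,0.5,0,1,0,0,0]]'|grep -E "pos|wrist"; done
```

```text
eef_pos: [458.2, -34.7, 24.2]
wrist_force: [-0.8, 0.3, -1.7]
eef_pos: [458.9, -34.7, 23.5]
wrist_force: [0.1, 0.8, -2.2]
eef_pos: [459.3, -34.6, 22.4]
wrist_force: [0.4, 0.4, -2.2]
```

```bash
for i in 1 2 3; do python3 -m crank '[[0,0,0,0.7,0,0,0],[0,0,0,1,0,0,0],[0,0,0,1,0,0,0]]'|grep -E "pos|wrist"; done
```

```text
eef_pos: [459.3, -34.6, 21.4]
wrist_force: [0.9, -0.9, -2.7]
eef_pos: [459.3, -34.7, 20.4]
wrist_force: [-0.3, 0.3, -2.2]
eef_pos: [459.5, -34.7, 19.6]
wrist_force: [0.5, -0.5, -0.5]
```

```bash
python3 -m crank '[[0,0,0,0.3,0,0,0],[0,0,0,0.3,0,0,0],[0,0,0,0.3,0,0,0]]'; python3 -c "
from h import *
st()
p,d=optics.camera('scene');u,v=proj('scene',[520,-28,160])[0].astype(int)
cv2.imwrite('pics/e6.png',cv2.resize(p[v-30:v+30,u-30:u+30],None,fx=8,fy=8,interpolation=2)[:,:,::-1])"
```

```text
clock: 26.7
eef_pos: [459.5, -34.7, 19.3]
eef_rot: [3.141, -0.0, 0.132]
wrist_force: [-0.0, -0.5, 0.4]
finger_gap: 9.5
finger_force: 60.0
26.7 [459.5 -34.7  19.3] [ 3.141 -0.     0.132] F [-0.03 -0.47  0.37] M [ 0.11 -0.09 -0.03] gap 9.5 60.0
```

View pics/e6.png

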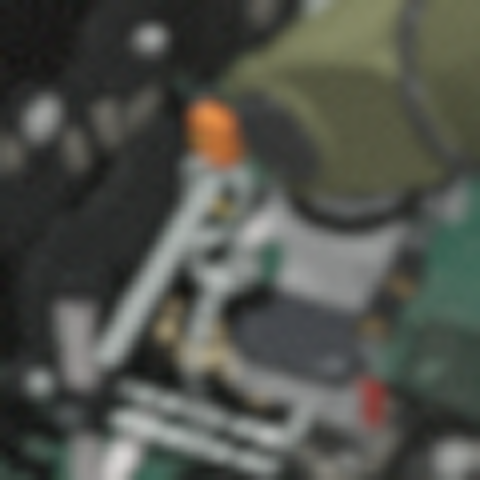

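```bash
python3 -m crank '[[0,0,0,0,0,0,0],[0,0,0,0,0,0,0]]' 4|grep -E "pos|wrist|force"; python3 -m crank '[[14,0,0,0,0,0,0],[18,0,0,0,0,0,0],[24,0,0,0,0,0,0],[32,0,0,0,0,0,0],[40,0,0,0,0,0,0],[45,0,0,0,0,0,0],[45,0,0,0,0,0,0],[45,0,0,0,0,0,0],[45,0,0,0,0,0,0],[45,0,0,0,0,0,0]]'|grep -E "pos|wrist|gap"
```

```text
eef_pos: [459.3, -34.7, 19.2]
wrist_force: [-0.5, 0.3, 0.0]
finger_force: 4.0
eef_pos: [459.3, -34.7, 19.2]
wrist_force: [-0.2, -0.4, -0.4]
finger_gap: 42.4
```

```bash
python3 -m crank '[[45,-5,0,0,0,0,0],[45,-15,0,0,0,0,0],[45,-28,0,0,0,0,0],[45,-42,0,0,0,0,0],[45,-60,0,0,0,0,0],[45,-80,0,-10,0,0,0],[45,-100,0,-40,0,0,0],[45,-110,0,-80,0,0,0],[45,-110,0,-120,0,0,0]]'
python3 - <<'E'
from h import *
np.set_printoptions(suppress=True,precision=1,linewidth=200)
ims=[]
for n in("scene","top"):
    p,d=optics.camera(n)
    u,v=proj(n,[510,-28,160])[0].astype(int)
    ims.append(cv2.resize(p[v-32:v+32,u-32:u+32],None,fx=6.2,fy=6.2,interpolation=2)[:,:,::-1])
    b=blobs(p,"red",(u-32,v-32,u+32,v+32));print(n,b)
    if n=="top" and b: print(onz(n,b[0][1],77))
cv2.imwrite("pics/f7.png",np.hstack(ims))
E
```

```text
clock: 28.85
eef_pos: [348.2, -49.1, 140.2]
eef_rot: [-3.141, 0.001, 0.131]
wrist_force: [0.5, -0.4, -0.9]
finger_gap: 42.5
finger_force: 0.0
scene [([258, 198, 3, 3, 8], [259.1, 198.9])]
top [([271, 197, 5, 9, 27], [273.1, 200.5])]
[[464.6 -36.7  77. ]]
```

View pics/f7.png

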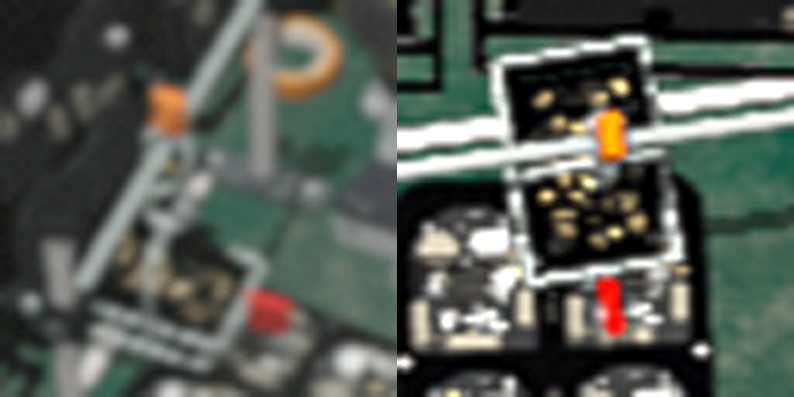

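The bin hangs from the lower curl with its grip at (610,305) facing the robot, centred under the bar. I'll let it settle, check it is still, and hand in.

```bash
for i in 1 2 3; do python3 -m crank '[[45,0,0,0,0,0,0],[45,0,0,0,0,0,0],[45,0,0,0,0,0,0],[45,0,0,0,0,0,0],[45,0,0,0,0,0,0],[45,0,0,0,0,0,0],[45,0,0,0,0,0,0],[45,0,0,0,0,0,0],[45,0,0,0,0,0,0],[45,0,0,0,0,0,0]]'|grep clock; done
python3 - <<'E'
from h import *
P=[]
for i in range(8):
    p,d=optics.camera("top");P.append(p.astype(int)[190:225,255:295]);print(blobs(p,"red",(255,180,295,225))[0][1],abs(P[-1]-P[0]).mean().round(2))
E
```

```text
clock: 29.95
clock: 30.95
clock: 31.95
[273.1, 200.5] 0.0
[273.1, 200.5] 0.71
[273.1, 200.5] 0.91
[273.1, 200.5] 0.93
[273.1, 200.5] 0.97
[273.1, 200.5] 0.99
[273.1, 200.5] 0.99
[273.1, 200.5] 1.03
```

```bash
for i in 1 2 3 4; do python3 -m crank '[[45,0,0,0,0,0,0],[45,0,0,0,0,0,0],[45,0,0,0,0,0,0],[45,0,0,0,0,0,0],[45,0,0,0,0,0,0],[45,0,0,0,0,0,0],[45,0,0,0,0,0,0],[45,0,0,0,0,0,0],[45,0,0,0,0,0,0],[45,0,0,0,0,0,0]]'|grep clock; done
python3 - <<'E'
from h import *
p,d=optics.camera("top");print(blobs(p,"red",(255,180,295,225))[0][1])
print(manip.sign_off())
E
```

```text
clock: 33.35
clock: 34.35
clock: 35.35
clock: 36.35
[273.1, 200.5]
the job is handed in; nothing more can be done
None
```

The S-hook is home on the bar near its middle with the gate shut behind it, and the bin hangs level and still from the lower curl, red grip towards the robot; I handed the job in at about 36 s, and the hand-in gave no verdict.

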